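Index the hearing-aid turntable to the loudspeaker

ROBOT

A 6-joint arm with a two-finger parallel gripper is mounted at the origin on a cart in front of the work surface, level with it; the furniture and walls round the work are solid. World frame = base frame: x ahead of the robot, y to its left, z up, the work surface at z = 0. Lengths are in mm, angles in degrees, forces in N, time in s.
With the tool pointing down it reaches from about 300 to 850 mm from the base axis. Payload 4.2 kg.
Tool frame: the origin (TCP) lies midway between the tips of the shut fingers; the grasp point (between the pads) lies 19 mm behind it; z points along the fingers, y is the line along which they close (so a half turn about z gives the same grasp; the last joint's range is limited). The gripper opens to 91 mm and grips with 3 to 60 N. Pads are 32 mm wide; open, the fingers measure 118 mm over their backs; the gripper's body (76 mm by 178 mm) begins 60 mm behind the grasp point.
Start: joints at [-73.453, 18.312, 89.639, -0, 72.044, -1.146], TCP at [174.755, -547.817, 213.976] pointing down, gripper open.
Joint ranges: [-177.97, 177.97], [-48.28, 115.42], [12.27, 149.76], [-77.06, 257.06], [2.81, 150.46], [-146.56, 146.56]. Speed limits (degrees/s): [147.25, 147.25, 180, 180, 180, 180].

INTERFACE

Orientations are given as [roll, pitch, yaw] about the fixed x, y, z axes, in that order (R = Rz(yaw) Ry(pitch) Rx(roll)).
In Python, from workcell import env gives the robot as it stands.
- The arm moves only by the shell command python3 -m jog 'ROWS' [FORCE]. ROWS is a JSON object of lists of equal length, an entry for each row: "jaw": the finger opening in mm, from 0 to 91.2; "slide": the shift along the tool's x, y, z in units of 30 mm (1.0 is 30 mm), a list of three; "spin": the turn about the tool's z in units of 8 degrees (1.0 is 8 degrees). In form: {"jaw": [jaw, ...], "slide": [[dx, dy, dz], ...], "spin": [spin, ...]}. A call has 1 to 10 rows; each row shifts and turns the commanded pose from where the row before left it, along the tool's axes as they then stand; what a row does not reach is not made up. A row lasts 1/10 s, in which the tool goes at most 50 mm and 8.59 degrees, less where a joint would pass 70% of its speed; a pose out of reach is approached as far as the arm can. A call is refused whole if a number of a shift passes 1 or a number of a turn 1, either way. A call with a gripper value outside its range is refused whole. The fingers move at their own pace and stop on an object; FORCE is the grip in N (left out, the last holds). Time passes only in rows, so rows that do not move let the fingers close. It gives the time, the measured TCP pose, the force, the opening and the grip force at its end, in the units of the state.
- env.state(): the state, without advancing time (a new reading comes with each control period).
- env.grab_frame(name): name is "scene" or "top"; returns the picture (400x640x3 uint8, red, green, blue); there is no depth.
- env.camera_model(name): a dict with "fx", "fy", "cx", "cy" (pixels), "camera_from_world" (4x4, takes a point from world to camera coordinates). Camera axes: x right, y up, looking along -z (the intrinsics and any distortion apply to the point x, -y, -z); pixel columns grow to the right and rows downward; lengths in mm; the calibration is good to about 2 mm. A picture is of the moment at which its call begins. camera_model takes no time and is no camera call.
- env.job_done(): hands the job in; it is judged then, once.
The state is a dict: "time_s": time; "qpos": joint angles; "qvel": joint speeds; "effort": joint torques, N m; "ee_pos": TCP position; "ee_rot": TCP orientation; "force": force on the tool from outside, world axes, zero at the start; "torque": the same for the moment, N m; "gripper_width": finger opening in mm; "gripper_force": force on a finger pad.
Only numpy, scipy, OpenCV 4.12 (cv2) and the standard library are available. Lean on these libraries where they do the work, as an engineer would, in place of code of your own. Each camera call takes 0.05 s, during which the arm holds its last target. There are 200 camera calls.

TASK

The hearing aid on the small test turntable has to face the loudspeaker for the next measurement. Pull the sprung index knob right out to its stop and twist it anticlockwise so that it stays parked out, then swing the platter, which has a finger post for this, a quarter turn clockwise (seen from above) until the aid's hook end points at the loudspeaker. Finally twist the knob back so that the pin springs fully home in the notch and locks the platter; do not knock the aid askew in its clip or shift the jar, the bulb or the small tray standing behind the turntable.

Things in the scene. Friction and masses are not known exactly. Their poses are not given: they have to be found in the camera images.
- bench: Turntable's fixed grey base, 206 x 172 mm, top 14 mm above the desk, with a tongue at -y for the loudspeaker. Origin on the desk under the platter's turning axis; z up; +x runs from the index plunger across the platter (away from the robot, turned 3 to 26 degrees to its right). The plunger's bracket, 62 mm wide, stands on the -x side at x = -81 to -117 mm.
- speaker (a point): Centre of the loudspeaker's cone, which looks at the platter from the bench's -y side, 98 mm from the platter's axis. Its black box is 88 x 56 x 94 mm, its top 108 mm above the desk.
- platter (a joint): Angle of the platter, a disc 152 mm across whose dark ring (top 36 mm above the desk) has four notches 90 degrees apart, about the vertical through the bench origin. 0 as found, locked; grows clockwise seen from above; at 1.571 the hook end points at the loudspeaker and a notch is under the pin; stops at +-1.75. Pin out, it turns easily (0.03 N m) and stays where left.
- finger_post (a point): Grip point on the platter's black round upright finger post, 14 mm thick; on its axis, 90 mm above the desk, 12 mm below its top; the black part goes on 36 mm below the point. It stands 46 mm from the platter's axis and goes round with it: the quarter turn takes it from the bench's (x, y) = (-35, +30) mm to (+30, +35) mm.
- knob_grip (a point): Middle of the black fluted round index knob, 26 mm thick, cylindrical along its axis from 7 mm inward to 9 mm outward of this point, outer end at 11 mm. The steel crown under it begins 22 mm inward when the knob is home, 35 mm when it is parked. The axis leans 30 degrees from vertical toward the bench's -x; grip with the fingers along the axis. Moves with the knob.
- knob_out (a point): A point in the air on the knob's axis 100 mm outward of knob_grip: from knob_grip to knob_out is the direction in which the knob is pulled. Moves with the knob.
- index_pin (a joint): Outward travel of knob and pin, m. 0 = pin home in a notch, platter locked; 0.0145 = out at its stop; a spring draws it in with 3 N at home, 9 N at the stop. From 0.0125 the knob can be twisted; let go twisted, it rests parked at 0.0125, pin clear of the ring. Let go untwisted off a notch, the pin rests on the ring near 0.010. It finds its notch if the platter is within 3 degrees.
- index_knob (a joint): Twist of the knob about its axis, rad: 0 as found, grows anticlockwise for someone looking at its outer end (right-handed about knob_grip to knob_out), stops at 1.2. A cross-pin in a slot blocks it until the knob is out 12.5 mm. Beyond 0.4 the cross-pin rests on the crown and keeps the knob out; twisted back to 0 it drops into the slot and the spring takes the pin in.
- hearing_aid (a joint): Swing of the hearing aid in its clip relative to the platter, in rad; 0 = in line. It turns if it is knocked.
- hook_end (a point): The thin clear hook end of the hearing aid (beige, 45 mm long over all, 9 mm wide, its top 71 mm above the desk, held in a clip over the platter's axis); 22 mm from the axis. Points to the bench's +x as found; must point to -y.
- tip_jar: Bystander: small clear jar with white lid, 49 mm diameter, 57 mm high, behind the turntable; origin at the middle of its underside.
- ear_bulb: Bystander: little white bulb with a red top, 27 mm diameter, 36 mm high, behind the turntable; origin at the middle of its underside.
- tip_tray: Bystander: little clear two-part tray, 30 x 36 x 24 mm, behind the turntable; origin at the middle of its underside.

How it is judged:
By the outcome, as a careful person would: the job done as asked, in the order asked, and still so for the second after the job is handed in, with the robot touching nothing.
It also fails if it takes over 69 s, if anything falls off the work surface, if the arm or the gripper's body presses on something with over 40 N, if the wrist force passes 120 N, or if a joint passes its speed limit or range.

## Working session

There is one attempt and no reset: what is moved stays moved. The work goes in short steps, Python scripts to look and compute and a shell command to move; the robot and the scene stay as the last step left them, time stands still between calls to the robot, and variables do not carry over. Pictures are saved under pics/ and viewed, at most 10 in all, crops included, and the job is handed in when it is done.

```bash
mkdir -p pics; ls; python3 - <<'E'
from workcell import env
import cv2
for n in("scene","top"):
    f=env.grab_frame(n); cv2.imwrite(f"pics/{n}0.png",f[:,:,::-1]); print(n,env.camera_model(n))
s=env.state();print(s)
E
```

```text
pics
scene {'fx': 362.01441522173036, 'fy': 362.01441522173036, 'cx': 317.20068566787677, 'cy': 201.4527190045447, 'camera_from_world': array([[-8.90326799e-01, -4.55316621e-01,  2.22856293e-03,
         2.90487076e+02],
       [ 3.33974423e-01, -6.49711667e-01,  6.82887864e-01,
        -5.26482783e+02],
       [-3.09482271e-01,  6.08737649e-01,  7.30519814e-01,
        -5.63286487e+02],
       [ 0.00000000e+00,  0.00000000e+00,  0.00000000e+00,
         1.00000000e+00]])}
top {'fx': 450.2173083756088, 'fy': 450.2173083756088, 'cx': 310.33961469347446, 'cy': 200.81562267896928, 'camera_from_world': array([[-2.26534123e-02, -9.99055562e-01, -3.70783887e-02,
        -3.71027522e+02],
       [ 9.90961750e-01, -2.73439312e-02,  1.31328289e-01,
        -5.68909969e+02],
       [-1.32218127e-01, -3.37682311e-02,  9.90645281e-01,
        -9.33501698e+02],
       [ 0.00000000e+00,  0.00000000e+00,  0.00000000e+00,
         1.00000000e+00]])}
{'time_s': 0.1, 'qpos': array([-7.34521310e+01,  1.83486666e+01,  8.96989249e+01, -7.04785526e-04,
        7.20460330e+01, -1.14610433e+00]), 'qvel': array([ 0.00163634, -0.01093265, -0.13378279, -0.0687668 , -0.00093762,
       -0.03509286]), 'effort': array([-1.44338405e-04, -4.13331449e+01, -2.32510847e+01,  7.28241820e-02,
        4.21863911e-02, -5.81890777e-05]), 'ee_pos': array([ 174.62573604, -547.35992247,  213.20079916]), 'ee_rot': array([-1.79906381e+02, -1.20269660e-03,  1.76941902e+01]), 'force': array([ 0.14523905,  0.09273986, -0.46378176]), 'torque': array([-0.01309252,  0.01608337,  0.05562711]), 'gripper_force': 0.0, 'gripper_width': 91.16901910869991}
```

View pics/scene0.png

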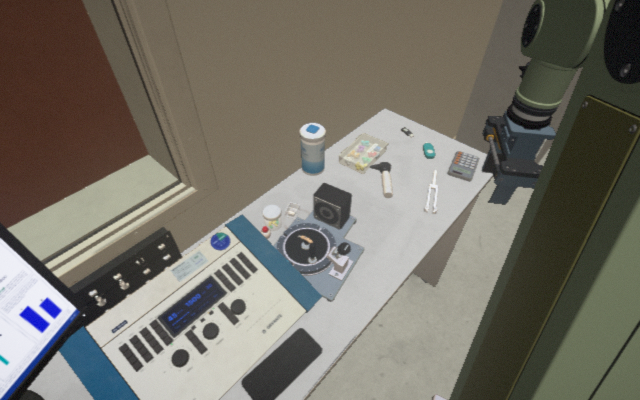

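View pics/top0.png

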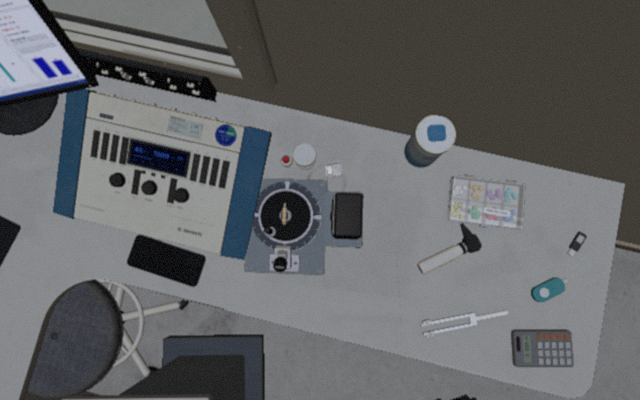

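```bash
python3 - <<'E'
import cv2
a=cv2.imread('pics/top0.png')[165:285,240:375]; cv2.imwrite('pics/topc.png',cv2.resize(a,None,fx=5,fy=5,interpolation=cv2.INTER_CUBIC))
a=cv2.imread('pics/scene0.png')[175:300,255:375]; cv2.imwrite('pics/scenec.png',cv2.resize(a,None,fx=4.8,fy=4.8,interpolation=cv2.INTER_CUBIC))
E
```

```text
(no output)
```

View pics/topc.png

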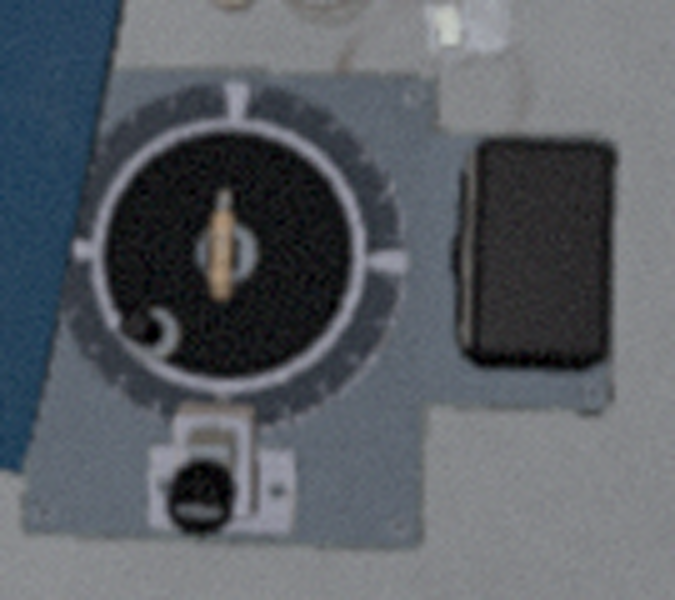

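View pics/scenec.png

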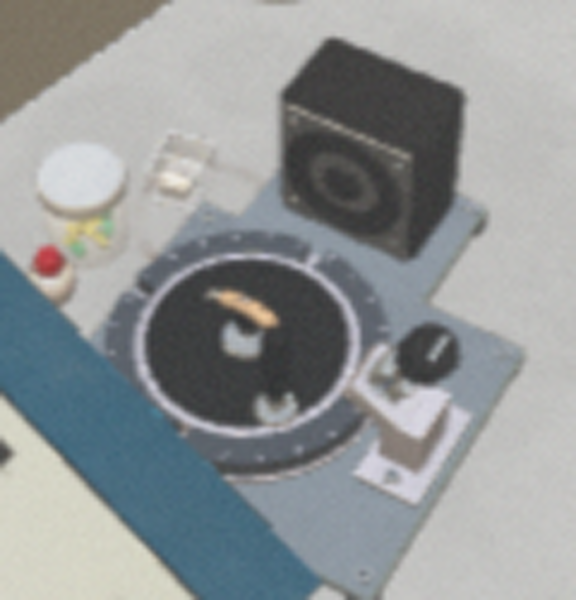

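```bash
cat > h.py <<'E'
import numpy as np
from workcell import env
M={n:env.camera_model(n) for n in("scene","top")}
def proj(n,P):
    m=M[n];T=np.array(m["camera_from_world"]);c=T[:3,:3]@P+T[:3,3]
    return np.array([m["cx"]+m["fx"]*c[0]/-c[2],m["cy"]-m["fy"]*c[1]/-c[2]])
def b2w(p,P):
    c,s=np.cos(p[2]),np.sin(p[2]); return np.array([p[0]+c*P[0]-s*P[1],p[1]+s*P[0]+c*P[1],P[2]])
E
cat > fit.py <<'E'
from h import *
from scipy.optimize import least_squares
t=lambda u,v:(u/5+240,v/5+165); s=lambda u,v:(u/4.8+255,v/4.8+175)
def obs(q):
    k=np.array([q[3],0,q[4]]); xm=q[5]
    return [("top",t(228,256),(0,0,36)),("top",t(225,192),(22,0,66)),("scene",s(207,292),(22,0,66)),
 ("top",t(483,140),(44,-q[6],108)),("top",t(613,140),(44,-q[6]-56,108)),("top",t(610,362),(-44,-q[6]-56,108)),("top",t(475,362),(-44,-q[6],108)),
 ("scene",s(335,38),(44,-q[6]-56,108)),("scene",s(465,92),(-44,-q[6]-56,108)),("scene",s(410,155),(-44,-q[6],108)),("scene",s(283,92),(44,-q[6],108)),
 ("top",t(143,325),(-35,30,102)),("top",t(22,532),(-xm,86,14)),("top",t(420,546),(-xm,-86,14)),("top",t(437,75),(206-xm,-86,14)),
 ("scene",s(522,352),(-xm,-86,14)),("scene",s(372,600),(-xm,86,14)),
 ("top",t(201,502),k+11*np.array([-.5,0,.866])),("scene",s(433,350),k+11*np.array([-.5,0,.866]))]
def r(q): return np.concatenate([proj(n,b2w(q,np.array(P,float)))-np.array(o) for n,o,P in obs(q)])
f=least_squares(r,[560,-280,-.2,-105,90,120,98],loss="soft_l1")
q=f.x;print(q.round(2),"yaw",np.degrees(q[2]));print(f.fun.reshape(-1,2).round(1).tolist())
k=np.array([q[3],0,q[4]]);ax=np.array([-.5,0,.866])
print("knob",b2w(q,k),"post",b2w(q,np.array([-35,30,90.])),b2w(q,np.array([30,35,90.])))
E
python3 fit.py
```

```text
[ 5.2709e+02 -3.3227e+02 -6.0000e-02 -9.8210e+01  9.0430e+01  1.2059e+02
  1.0156e+02] yaw -3.5946788182767784
[[0.1, 0.0], [-0.1, 0.8], [0.2, -1.3], [-1.8, -0.7], [0.7, 0.3], [0.2, 0.8], [-1.7, -0.3], [-1.8, -2.1], [0.8, -1.1], [2.0, -0.4], [-2.0, -0.3], [-2.0, 0.1], [-0.3, 0.3], [0.2, 0.9], [0.2, -0.2], [0.3, -1.5], [-1.1, -0.3], [0.0, 0.5], [-0.7, -0.0]]
knob [ 429.08046447 -326.113754     90.42671564] post [ 494.04330832 -300.13567294   90.        ] [ 559.22891359 -299.22086913   90.        ]
```

```bash
cat >> h.py <<'E'
from scipy.spatial.transform import Rotation as Ro
Q=np.array([527.1,-332.3,-.06274]); KN=np.array([-98.2,0,90.4]); AX=np.array([-.5,0,.866])
def show():
    s=env.state();print("t",round(s["time_s"],2),"tcp",s["ee_pos"].round(1),"rot",s["ee_rot"].round(1),"F",s["force"].round(1),"T",s["torque"].round(2),"w",round(s["gripper_width"],1),"gf",round(s["gripper_force"],1),"q1,6",s["qpos"][[0,5]].round(0));return s
def to(t,p=None):
    s=env.state();R=Ro.from_euler("xyz",s["ee_rot"],degrees=True)
    return (R.inv().apply(np.asarray(t)-(s["ee_pos"] if p is None else p))/30).round(3)
E
python3 -m jog '{"jaw":[50,50,50,50,50,50],"slide":[[0,0,0],[0,0,0],[0,0,0],[0,0,0],[0,0,0],[0,0,0]],"spin":[1,1,1,1,1,0.79]}'
python3 - <<'E'
from h import *
show(); print(to(b2w(Q,KN)+[0,0,45]))
E
```

```text
time_s: 0.7
ee_pos: [174.7, -547.5, 213.5]
ee_rot: [-180.0, 0.0, -28.9]
force: [0.1, 0.5, 0.6]
gripper_width: 50.6
gripper_force: 0.0
t 0.7 tcp [ 174.7 -547.5  213.5] rot [-180.     0.   -28.9] F [0.1 0.5 0.6] T [ 0.04  0.   -0.04] w 50.6 gf 0.0 q1,6 [-73.  45.]
[  3.859 -10.557   2.606]
```

```bash

python3 -m jog '{"jaw":[50,50,50,50,50,50,50,50,50,50],"slide":[[0.35,-0.96,0.1],[0.35,-0.96,0.1],[0.35,-0.96,0.1],[0.35,-0.96,0.1],[0.35,-0.96,0.1],[0.35,-0.96,0.1],[0.35,-0.96,0.1],[0.35,-0.96,0.1],[0.35,-0.96,0.1],[0.35,-0.96,0.1]],"spin":[0,0,0,0,0,0,0,0,0,0]}' >/dev/null
python3 -m jog '{"jaw":[50,50,50,50],"slide":[[0.36,-0.96,0.6],[0,0,0.5],[0,0,0.5],[0,0,0]],"spin":[0,0,0,0]}' >/dev/null
python3 - <<'E'
from h import *
import cv2
show(); print(to(b2w(Q,KN)+[0,0,-10]))
a=env.grab_frame("scene")[150:300,240:400]; b=env.grab_frame("top")[165:285,230:350]
a=cv2.resize(a,(400,375),interpolation=3); a=cv2.copyMakeBorder(a,0,25,0,0,0); b=cv2.resize(b,(400,400),interpolation=3)
cv2.imwrite("pics/hov.png",np.hstack([a,b])[:,:,::-1])
E
```

```text
t 2.1 tcp [ 426.9 -323.8  133.7] rot [-180.     0.3  -28.6] F [ 0.2 -0.3 -0.7] T [0.06 0.05 0.01] w 49.9 gf 0.0 q1,6 [-38.  80.]
[0.109 0.035 1.776]
```

View pics/hov.png

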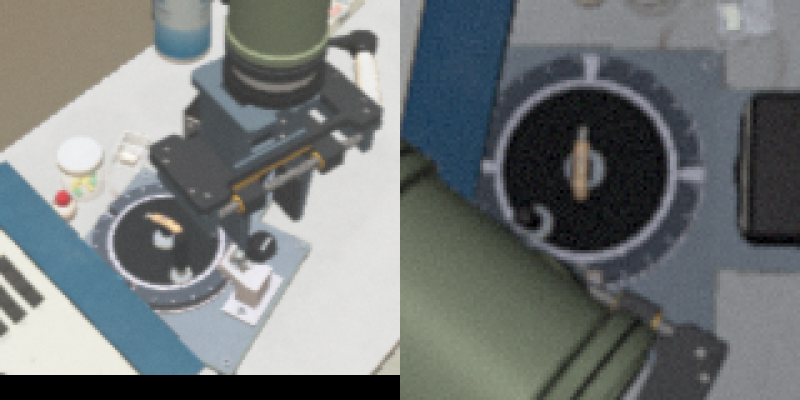

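```bash

python3 -m jog '{"jaw":[50,50,50,50,50,50,50],"slide":[[0.03,0.01,0.3],[0.03,0.01,0.3],[0.03,0.01,0.3],[0.02,0,0.3],[0,0,0.3],[0,0,0.28],[0,0,0]],"spin":[0,0,0,0,0,0,0]}' 
python3 -m jog '{"jaw":[36,34,32,31,30,29,28,27,27,27],"slide":[[0,0,0],[0,0,0],[0,0,0],[0,0,0],[0,0,0],[0,0,0],[0,0,0],[0,0,0],[0,0,0],[0,0,0]],"spin":[0,0,0,0,0,0,0,0,0,0]}' 5
python3 -c "
from h import *
show();print(to(b2w(Q,KN)+[0,0,-10]))"
```

```text
time_s: 2.9
ee_pos: [429.8, -327.0, 81.1]
ee_rot: [-180.0, 0.2, -28.6]
force: [-0.4, -0.3, -0.0]
gripper_width: 49.8
gripper_force: 0.0
time_s: 3.9
ee_pos: [430.6, -327.8, 82.7]
ee_rot: [180.0, -0.0, -28.6]
force: [-2.6, -1.0, 2.3]
gripper_width: 27.2
gripper_force: 5.0
t 3.9 tcp [ 430.6 -327.8   82.7] rot [180.   -0.  -28.6] F [-2.6 -1.   2.3] T [-0.17  0.25  0.02] w 27.2 gf 5.0 q1,6 [-38.  80.]
[-0.071 -0.025  0.077]
```

```bash

python3 -m jog '{"jaw":[15,15,15,15,15],"slide":[[0,0,0],[0,0,0],[0,0,0],[0,0,0],[0,0,0]],"spin":[0,0,0,0,0]}' 40
python3 -c "
from h import *
show();r=Ro.from_euler('xyz',env.state()['ee_rot'],degrees=True);c,s=np.cos(Q[2]),np.sin(Q[2]);a=np.array([c*-.5,s*-.5,.866]);print('axis in tool, units for 1mm',(r.inv().apply(a)/30).round(4));print('F tool',r.inv().apply(env.state()['force']).round(1), 'axial',a@env.state()['force'])"
```

```text
time_s: 4.4
ee_pos: [430.6, -327.6, 82.7]
ee_rot: [180.0, 0.0, -28.6]
force: [-1.7, -1.0, 3.8]
gripper_width: 26.1
gripper_force: 40.0
t 4.4 tcp [ 430.6 -327.6   82.7] rot [180.    0.  -28.6] F [-1.7 -1.   3.8] T [-0.02  0.3   0.12] w 26.1 gf 40.0 q1,6 [-38.  80.]
axis in tool, units for 1mm [-0.0151  0.0071 -0.0289]
F tool [-1.   1.7 -3.8] axial 4.053632789978611
```

```bash

python3 -m jog '{"jaw":[15,15,15,15,15,15,15,15,15],"slide":[[-0.03,0.014,-0.058],[-0.03,0.014,-0.058],[-0.03,0.014,-0.058],[-0.03,0.014,-0.058],[-0.03,0.014,-0.058],[-0.03,0.014,-0.058],[-0.03,0.014,-0.058],[-0.03,0.014,-0.058],[0,0,0]],"spin":[0,0,0,0,0,0,0,0,0]}' 40
python3 -c "
from h import *
s=show();c,s_=np.cos(Q[2]),np.sin(Q[2]);a=np.array([c*-.5,s_*-.5,.866]);print('moved',a@(s['ee_pos']-[430.6,-327.6,82.7]),'axial F',a@s['force'])"
```

```text
time_s: 5.3
ee_pos: [423.3, -327.1, 95.7]
ee_rot: [-180.0, -0.1, -28.7]
force: [7.0, -2.7, -14.3]
gripper_width: 26.0
gripper_force: 40.0
t 5.3 tcp [ 423.3 -327.1   95.7] rot [-1.80e+02 -1.00e-01 -2.87e+01] F [  7.   -2.7 -14.3] T [-0.33 -1.32  0.08] w 26.0 gf 40.0 q1,6 [-39.  80.]
moved 14.880270212845812 axial F -15.924588681402966
```

```bash

python3 -m jog '{"jaw":[15,15,15,15,15],"slide":[[0,0,0],[0,0,0],[0,0,0],[0,0,0],[0,0,0]],"spin":[-0.7,-0.7,-0.7,-0.7,-0.7]}'
python3 -m jog '{"jaw":[15,15,15,15,15,15],"slide":[[0,0,0],[0,0,0],[0,0,0],[0,0,0],[0,0,0],[0,0,0]],"spin":[-0.7,-0.7,-0.7,-0.7,-0.7,0]}'
python3 - <<'E'
from h import *
import cv2
s=show();c,s_=np.cos(Q[2]),np.sin(Q[2]);a=np.array([c*-.5,s_*-.5,.866]);print('moved',a@(s['ee_pos']-[430.6,-327.6,82.7]),'axial F',a@s['force'])
E
```

```text
time_s: 5.8
ee_pos: [423.1, -326.4, 96.5]
ee_rot: [-179.9, -0.1, -0.5]
force: [4.4, 0.2, -7.2]
gripper_width: 24.6
gripper_force: 40.0
time_s: 6.4
ee_pos: [422.4, -325.8, 97.1]
ee_rot: [-179.9, -0.0, 27.3]
force: [1.2, 5.9, 0.2]
gripper_width: 25.8
gripper_force: 40.0
t 6.4 tcp [ 422.4 -325.8   97.1] rot [-179.9   -0.    27.3] F [1.2 5.9 0.2] T [ 0.38 -0.58 -0.28] w 25.8 gf 40.0 q1,6 [-39.  24.]
moved 16.639245572905466 axial F -0.2809597752043669
```

```bash

python3 -m jog '{"jaw":[15,15,15],"slide":[[0,0,0],[0,0,0],[0,0,0]],"spin":[-0.7,-0.6,0]}'
python3 -m jog '{"jaw":[50,50,50,50,50,50],"slide":[[0,0,0],[0,0,0],[0,0,0],[0,0,-0.7],[0,0,-0.9],[0,0,-0.9]],"spin":[0,0,0,0,0,0]}'
python3 -m jog '{"jaw":[50,50,50,50,50,50],"slide":[[0,0,-0.5],[0,-1,0],[0,-1,0],[0,-1,0],[0,-1,0],[0,0,0]],"spin":[0,-1,-1,-1,-1,-1]}'
python3 - <<'E'
from h import *
import cv2
show()
a=env.grab_frame("scene")[185:305,270:390]; b=env.grab_frame("top")[165:285,230:350]
cv2.imwrite("pics/tw.png",np.hstack([cv2.resize(x,(400,400),interpolation=3) for x in(a,b)])[:,:,::-1])
E
```

```text
time_s: 6.7
ee_pos: [422.4, -325.6, 97.0]
ee_rot: [-179.9, -0.1, 37.6]
force: [-0.1, 5.3, -0.4]
gripper_width: 26.6
gripper_force: 40.0
time_s: 7.3
ee_pos: [422.3, -327.4, 172.4]
ee_rot: [-180.0, 0.1, 37.7]
force: [-0.1, 0.4, 1.0]
gripper_width: 50.0
gripper_force: 0.0
time_s: 7.9
ee_pos: [328.8, -248.6, 186.6]
ee_rot: [-179.8, -0.0, 78.1]
force: [0.9, -0.9, 0.2]
gripper_width: 50.3
gripper_force: 0.0
t 7.9 tcp [ 328.8 -248.6  186.6] rot [-179.8   -0.    78.1] F [ 0.9 -0.9  0.2] T [-0.02 -0.05 -0.01] w 50.3 gf 0.0 q1,6 [-39. -27.]
```

View pics/tw.png

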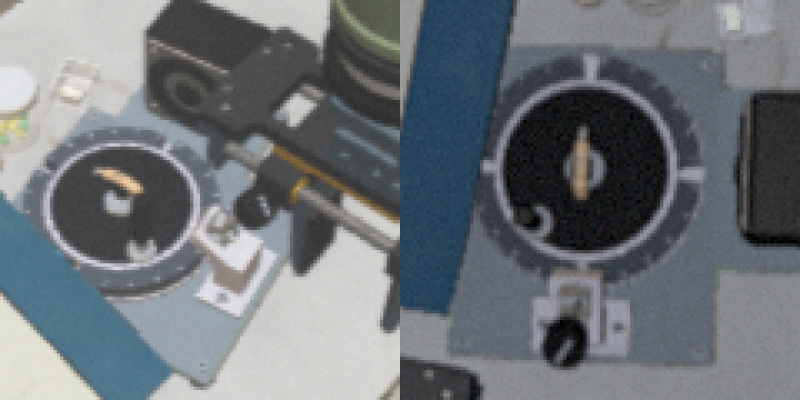

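```bash

python3 -m jog '{"jaw":[40,40,40,40,40,40,40,40,40],"slide":[[0,0,0],[0,0,0],[0,0,0],[0,0,0],[0,0,0],[0,0,0],[0,0,0],[0,0,0],[0,0,0]],"spin":[-1,-1,-1,-1,-1,-1,-1,-0.25,0]}'
python3 -c "
from h import *
show();print(to([494,-300,125]))"
```

```text
time_s: 8.9
ee_pos: [332.7, -251.1, 186.6]
ee_rot: [-180.0, 0.0, 135.6]
force: [-0.2, -0.4, 0.0]
gripper_width: 39.8
gripper_force: 0.0
t 8.9 tcp [ 332.7 -251.1  186.6] rot [-180.     0.   135.6] F [-0.2 -0.4  0. ] T [ 0.   -0.16  0.  ] w 39.8 gf 0.0 q1,6 [-39. -84.]
[-4.98   2.599  2.056]
```

```bash

python3 -m jog '{"jaw":[40,40,40,40,40,40,40,40,40,40],"slide":[[-0.83,0.433,0.1],[-0.83,0.433,0.1],[-0.83,0.433,0.1],[-0.83,0.433,0.1],[-0.83,0.433,0.1],[-0.83,0.433,0.1],[0,0,0.5],[0,0,0.5],[0,0,0.4],[0,0,0]],"spin":[0,0,0,0,0,0,0,0,0,0]}'
python3 - <<'E'
from h import *
import cv2
show();print(to([494,-300,78]))
a=env.grab_frame("scene")[185:305,250:370]; b=env.grab_frame("top")[165:285,230:350]
cv2.imwrite("pics/post.png",np.hstack([cv2.resize(x,(400,400),interpolation=3) for x in(a,b)])[:,:,::-1])
E
```

```text
time_s: 9.9
ee_pos: [492.7, -298.4, 124.6]
ee_rot: [-179.9, -0.2, 135.7]
force: [-0.7, -0.4, 0.3]
gripper_width: 40.1
gripper_force: 0.0
t 9.9 tcp [ 492.7 -298.4  124.6] rot [-179.9   -0.2  135.7] F [-0.7 -0.4  0.3] T [ 0.07 -0.14 -0.03] w 40.1 gf 0.0 q1,6 [-32. -78.]
[-0.072 -0.007  1.553]
```

View pics/post.png

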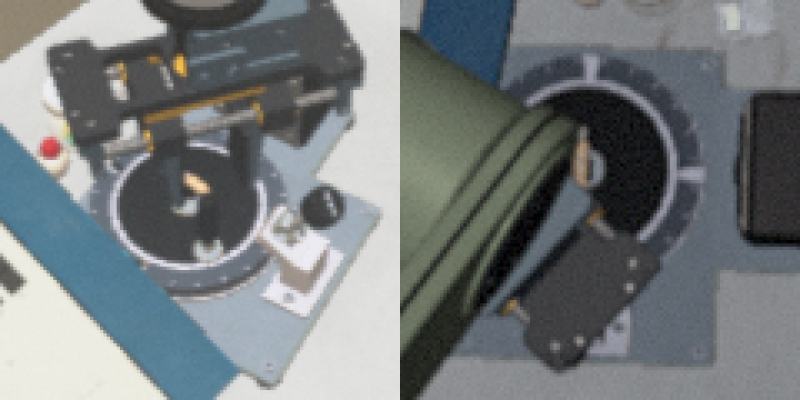

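```bash

python3 -m jog '{"jaw":[40,40,40,40,40,40],"slide":[[-0.03,0,0.3],[-0.03,0,0.3],[0,0,0.3],[0,0,0.3],[0,0,0.3],[0,0,0.03]],"spin":[0,0,0,0,0,0]}'
python3 -m jog '{"jaw":[30,25,22,20,18,16,14,8,8,8],"slide":[[0,0,0],[0,0,0],[0,0,0],[0,0,0],[0,0,0],[0,0,0],[0,0,0],[0,0,0],[0,0,0],[0,0,0]],"spin":[0,0,0,0,0,0,0,0,0,0]}' 12
python3 -c "
from h import *
s=show();c=s['ee_pos'][:2];print('bench polar of tcp',np.hypot(*(c-Q[:2])),np.degrees(np.arctan2(*(c-Q[:2])[::-1])-Q[2]))"
```

```text
time_s: 10.6
ee_pos: [494.1, -299.6, 79.0]
ee_rot: [-180.0, -0.2, 135.8]
force: [-0.1, 0.2, 0.8]
gripper_width: 40.1
gripper_force: 0.0
time_s: 11.6
ee_pos: [494.8, -300.2, 80.7]
ee_rot: [-180.0, 0.0, 135.8]
force: [-0.6, -0.1, 1.7]
gripper_width: 13.3
gripper_force: 12.0
t 11.6 tcp [ 494.8 -300.2   80.7] rot [-180.     0.   135.8] F [-0.6 -0.1  1.7] T [-0.06  0.02 -0.05] w 13.3 gf 12.0 q1,6 [-32. -78.]
bench polar of tcp 45.5010382358941 138.80481732393872
```

```bash

python3 -m jog '{"jaw":[8,8,8,8,8,8,8],"slide":[[-0.0084,0.1603,0],[-0.0084,0.1603,0],[-0.0084,0.1603,0],[-0.0084,0.1603,0],[-0.0084,0.1603,0],[-0.0084,0.1603,0],[-0.0084,0.1603,0]],"spin":[0.75,0.75,0.75,0.75,0.75,0.75,0.75]}'
python3 -m jog '{"jaw":[8,8,8,8,8,8,8,8,8,8],"slide":[[-0.0084,0.1603,0],[-0.0084,0.1603,0],[-0.0084,0.1603,0],[-0.0084,0.1603,0],[-0.0084,0.1603,0],[-0.0084,0.1603,0],[-0.0084,0.1603,0],[-0.0084,0.1603,0],[0,0,0],[0,0,0]],"spin":[0.75,0.75,0.75,0.75,0.75,0.75,0.75,0.75,0,0]}'
python3 -c "
from h import *
s=show();c=s['ee_pos'][:2];print('bench polar of tcp',np.hypot(*(c-Q[:2])),np.degrees(np.arctan2(*(c-Q[:2])[::-1])-Q[2]))
p=np.array([494.8,-300.2]);d=(p-c);n=np.hypot(*d);print('chord',n,'center90',(p+c)/2+np.array([d[1],-d[0]])/2)"
```

```text
time_s: 12.3
ee_pos: [524.6, -286.6, 80.7]
ee_rot: [-180.0, 0.0, 93.5]
force: [-1.9, -1.8, 2.4]
gripper_width: 13.5
gripper_force: 12.0
time_s: 13.3
ee_pos: [559.2, -299.8, 80.6]
ee_rot: [-180.0, 0.1, 45.9]
force: [-3.6, -2.7, 2.4]
gripper_width: 13.5
gripper_force: 12.0
t 13.3 tcp [ 559.2 -299.8   80.6] rot [-1.80e+02  1.00e-01  4.59e+01] F [-3.6 -2.7  2.4] T [-0.59  0.72 -0.03] w 13.5 gf 12.0 q1,6 [-29.  15.]
bench polar of tcp 45.68107233200505 48.936891357197005
chord 64.40912976886958 center90 [ 526.80710637 -267.79917994]
```

```bash

python3 -m jog '{"jaw":[20,28,36,36,36,36,36,36,36,36],"slide":[[0,0,0],[0,0,0],[0,0,0],[0,0,-0.4],[0,0,-0.8],[0,0,-1],[-0.7,0.7,-0.5],[-0.7,0.7,0],[-0.7,0.7,0],[-0.7,0.7,0]],"spin":[0,0,0,0,0,0,0,0,0,0]}'
python3 -m jog '{"jaw":[50,50,50,50,50],"slide":[[-0.9,-0.3,0],[-0.9,-0.3,0],[-0.9,-0.3,0],[-0.9,-0.3,0],[0,0,0]],"spin":[0,0,0,0,0]}'
python3 - <<'E'
from h import *
import cv2
show()
a=env.grab_frame("scene")[185:305,260:380]; b=env.grab_frame("top")[165:285,230:350]
cv2.imwrite("pics/swung.png",np.hstack([cv2.resize(x,(400,400),interpolation=3) for x in(a,b)])[:,:,::-1])
E
```

```text
time_s: 14.3
ee_pos: [562.0, -419.1, 163.0]
ee_rot: [179.9, -0.0, 45.8]
force: [0.5, 0.6, 0.2]
gripper_width: 36.1
gripper_force: 0.0
time_s: 14.8
ee_pos: [457.8, -471.9, 162.7]
ee_rot: [180.0, 0.1, 45.6]
force: [-0.2, -0.3, 0.8]
gripper_width: 50.2
gripper_force: 0.0
t 14.8 tcp [ 457.8 -471.9  162.7] rot [1.80e+02 1.00e-01 4.56e+01] F [-0.2 -0.3  0.8] T [ 0.03 -0.05  0.02] w 50.2 gf 0.0 q1,6 [-47.  -2.]
```

View pics/swung.png

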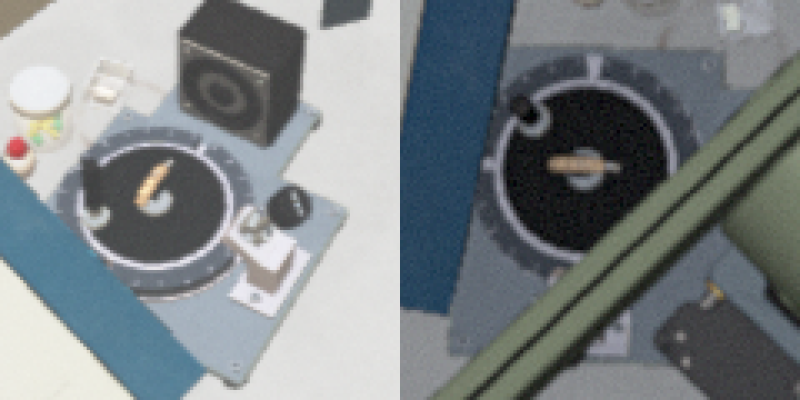

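```bash
python3 - <<'E'
from h import *
import cv2
f0=cv2.imread("pics/top0.png")[:,:,1].astype(np.float32); f1=env.grab_frame("top")[:,:,1].astype(np.float32)
th=np.arange(-20,110,.25)
def prof(f):
    P=np.array([[proj("top",b2w(Q,np.array([r*np.cos(np.radians(t)),r*np.sin(np.radians(t)),36.]))) for r in np.arange(63,76,1.)] for t in th]).astype(np.float32)
    return cv2.remap(f,P[...,0],P[...,1],cv2.INTER_CUBIC).mean(1)
a,b=prof(f0),prof(f1)
for c in(0,90):
    for p in(a,b):
        m=abs(th-c)<9; w=p[m]-np.percentile(p[m],50); w[w<0]=0; print(c,(th[m]*w**2).sum()/(w**2).sum(), w.max())
E
```

```text
0 0.6044427708907865 58.547882
0 -1.1444651985765002 61.724678
90 88.39223599031837 29.142265
90 87.28227153633209 28.717354
```

```bash

python3 -m jog '{"jaw":[50,50,50],"slide":[[0,0,0],[0,0,0],[0,0,0]],"spin":[0.9,0.85,0]}' >/dev/null
python3 -c "
from h import *
show();t=b2w(Q,np.array([-104.5,0,92.]));print(t,to(t))"
```

```text
t 15.25 tcp [ 461.8 -469.7  161.8] rot [180.   -0.   31.9] F [-0.2 -0.6  0.6] T [ 0.03 -0.03 -0.06] w 49.8 gf 0.0 q1,6 [-46.  12.]
[ 422.80560462 -325.74797044   92.        ] [ 1.43  -4.761  2.324]
```

```bash

python3 -m jog '{"jaw":[50,50,50,50,50,50,50],"slide":[[0.238,-0.793,0],[0.238,-0.793,0],[0.238,-0.793,0],[0.238,-0.793,0],[0.238,-0.793,0],[0.238,-0.793,0],[0,0,0]],"spin":[0,0,0,0,0,0,0]}'
python3 -m jog '{"jaw":[50,50,50,50,50,50,50,50],"slide":[[0,0,0.33],[0,0,0.33],[0,0,0.33],[0,0,0.33],[0,0,0.33],[0,0,0.33],[0,0,0.33],[0,0,0]],"spin":[0,0,0,0,0,0,0,0]}'
python3 -c "
from h import *
show();t=b2w(Q,np.array([-104.5,0,92.]));print(to(t))"
```

```text
time_s: 15.95
ee_pos: [421.3, -323.5, 161.9]
ee_rot: [-179.9, -0.0, 32.1]
force: [0.2, 0.1, -0.1]
gripper_width: 50.1
gripper_force: 0.0
time_s: 16.75
ee_pos: [420.8, -325.8, 90.6]
ee_rot: [-179.8, 0.1, 31.8]
force: [0.4, -0.6, 0.5]
gripper_width: 50.2
gripper_force: 0.0
t 16.75 tcp [ 420.8 -325.8   90.6] rot [-1.798e+02  1.000e-01  3.180e+01] F [ 0.4 -0.6  0.5] T [ 0.01  0.02 -0.01] w 50.2 gf 0.0 q1,6 [-39.  19.]
[ 0.056  0.033 -0.046]
```

Close, then twist clockwise.

```bash

python3 -m jog '{"jaw":[40,35,31,29,28,27,20,20,20,20],"slide":[[0.05,0.03,-0.05],[0,0,0],[0,0,0],[0,0,0],[0,0,0],[0,0,0],[0,0,0],[0,0,0],[0,0,0],[0,0,0]],"spin":[0,0,0,0,0,0,0,0,0,0]}' 30
python3 -m jog '{"jaw":[15,15,15,15,15],"slide":[[0,0,0],[0,0,0],[0,0,0],[0,0,0],[0,0,0]],"spin":[0.8,0.8,0.8,0.8,0.8]}'
python3 -m jog '{"jaw":[15,15,15,15,15,15],"slide":[[0,0,0],[0,0,0],[0,0,0],[0,0,0],[0,0,0],[0,0,0]],"spin":[0.8,0.8,0.8,0.8,0.8,0]}'
python3 -c "
from h import *
show()"
```

```text
time_s: 17.75
ee_pos: [421.9, -324.5, 93.7]
ee_rot: [-179.7, 0.0, 31.7]
force: [-3.5, 4.8, 2.8]
gripper_width: 27.2
gripper_force: 30.0
time_s: 18.25
ee_pos: [422.4, -325.1, 93.7]
ee_rot: [-179.9, 0.1, -0.5]
force: [-0.9, 4.9, 0.7]
gripper_width: 25.3
gripper_force: 30.0
time_s: 18.85
ee_pos: [423.5, -325.3, 92.8]
ee_rot: [-179.9, 0.1, -32.2]
force: [2.1, 3.0, -6.4]
gripper_width: 26.4
gripper_force: 30.0
t 18.85 tcp [ 423.5 -325.3   92.8] rot [-1.799e+02  1.000e-01 -3.220e+01] F [ 2.1  3.  -6.4] T [ 1.03 -0.63  0.24] w 26.4 gf 30.0 q1,6 [-39.  83.]
```

```bash

python3 -m jog '{"jaw":[15,15,15],"slide":[[0,0,0],[0,0,0],[0,0,0]],"spin":[0.8,0.6,0]}'
python3 -m jog '{"jaw":[28,36,50,50,50,50,50,50,50],"slide":[[0,0,0],[0,0,0],[0,0,0],[0,0,-0.5],[0,0,-0.8],[0,0,-0.9],[-0.5,0.9,-0.3],[-0.5,0.9,0],[-0.5,0.9,0]],"spin":[0,0,0,0,0,0,0,0,0]}'
python3 -m jog '{"jaw":[50,50,50,50],"slide":[[-0.5,0.9,0],[-0.5,0.9,0],[-0.5,0.9,0],[0,0,0]],"spin":[0,0,0,0]}'
python3 - <<'E'
from h import *
import cv2
show()
a=env.grab_frame("scene")[185:305,260:380]; b=env.grab_frame("top")[165:285,230:350]
cv2.imwrite("pics/end.png",np.hstack([cv2.resize(x,(400,400),interpolation=3) for x in(a,b)])[:,:,::-1])
f0=cv2.imread("pics/top0.png")[:,:,1].astype(np.float32); f1=env.grab_frame("top")[:,:,1].astype(np.float32)
th=np.arange(-20,110,.25)
def prof(f):
    P=np.array([[proj("top",b2w(Q,np.array([r*np.cos(np.radians(t)),r*np.sin(np.radians(t)),36.]))) for r in np.arange(63,76,1.)] for t in th]).astype(np.float32)
    return cv2.remap(f,P[...,0],P[...,1],cv2.INTER_CUBIC).mean(1)
for c in(0,90):
    for p in(prof(f0),prof(f1)):
        m=abs(th-c)<9; w=p[m]-np.percentile(p[m],50); w[w<0]=0; print(c,(th[m]*w**2).sum()/(w**2).sum())
E
```

```text
time_s: 19.15
ee_pos: [422.4, -325.1, 92.7]
ee_rot: [-180.0, 0.2, -43.3]
force: [-0.2, 3.5, -7.1]
gripper_width: 27.1
gripper_force: 30.0
time_s: 20.05
ee_pos: [335.0, -356.3, 170.8]
ee_rot: [179.9, -0.3, -43.3]
force: [0.5, 0.2, 1.1]
gripper_width: 50.0
gripper_force: 0.0
time_s: 20.45
ee_pos: [244.3, -384.2, 170.3]
ee_rot: [179.8, -0.2, -43.6]
force: [0.4, -0.0, -0.2]
gripper_width: 50.0
gripper_force: 0.0
t 20.45 tcp [ 244.3 -384.2  170.3] rot [179.8  -0.2 -43.6] F [ 0.4 -0.  -0.2] T [0.07 0.   0.04] w 50.0 gf 0.0 q1,6 [-59.  75.]
0 0.6044427708907865
0 0.1089383707039953
90 88.39223599031837
90 88.39770132929857
```

View pics/end.png

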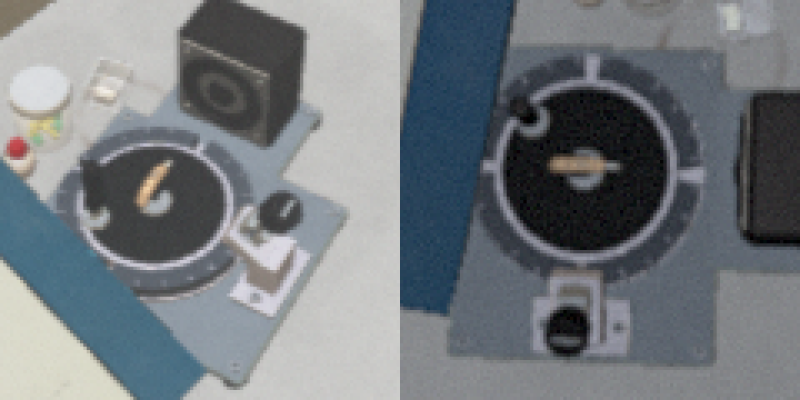

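```bash
python3 -c "
from workcell import env
print(env.job_done())"
```

```text
the job is handed in; nothing more can be done
None
```

The job is handed in at about 20.6 s: the platter is turned a quarter clockwise, the aid's hook end points at the loudspeaker, and in the last pictures the knob is back at its home position with the platter settled in its notch and the aid, jar, bulb and tray apparently undisturbed.

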